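# Hang the tool caddy on the stud of the tool board

### The job

Hang the empty blue tool caddy on the brass stud of the plywood tool board: slip the wide part of its keyhole over the stud's head, press it back against the sprung washer and slide it down until the stud is home in the end of the narrow slot, and only then let go. The stud is clamped by hand somewhere in the middle part of the board's track, so find it by touch or sight, and do not force anything. Leave the clay dog, the slip jar and the orange rib where they are.

Things in the scene. Friction and masses are not known exactly. Their poses are not given: they have to be found in the camera images.
- board: upright plywood board, 260 wide, 176 high, 18 thick, fixed to the bench. Origin: on the bench below the middle of its front face. x points level out of the front face (the plane x = 0), y along the board, z up. Two feet, 30 high, at its ends (|y| 108 to 130) reach 56 in front. A flush aluminium T-track runs along the top edge, its centre line at z = 160. It carries one brass stud.
- track (a point): middle of the T-track on the front face, 160 above the bench; axes as the board's. The stud stands out along +x at exactly this height, but is clamped by hand anywhere from y = -30 to +30 mm of this point: its y is not measured, so find it by touch or sight. It stays put unless pushed sideways with over 60 N.
- head_line (a point): point 12 in front of point track: front plane of the stud's head (for its y see point track). Shank 7 dia; round head 14 dia, 7 to 12 mm off the board, rim bevelled 1.5. Behind the head a black washer, 26 dia, sprung outwards: its face is 5.5 off the board when free, yields from 3 N and is fully back (2 off the board) at 8 N. A 3 mm plate fits behind the head with the washer 1.5 back.
- caddy: blue sheet-metal tool caddy, 0.2 to 0.35 kg, loose. Origin: centre of underside; x forwards, away from its back plate, z up. Open bin 76 long (x), 60 wide outside (y), sides 60 high, front 48. Its back (x = -38) rises as a plate 3 thick, 46 wide, to z = 106. Grasp from above across the 60 width, 5 to 15 in front of the origin, about 52 up, to clear plate and board.
- keyhole (a point): centre of the keyhole's wide part, on the back surface of the plate, 38 behind and 74 above the caddy's origin; axes as the caddy's. The wide part is an octagon 18 across flats (the 14 head passes). A slot 10 wide leads from it straight up and ends 19.5 above this point. Hung, the caddy's axes match the board's.
- seat (a point): where the middle of the stud's shank lies when home in the slot's end: on the plate's back surface, 16 above point keyhole; axes as the caddy's. The sprung washer clamps the plate behind the head: sliding down takes 4 to 10 N, of which the caddy's weight gives about 3, and rises sharply at the slot's end. Hung, the back surface is here about 4 from the board face.
- clay_dog: unfired clay dog, about 190 long (x), about 155 high, bystander. Origin on the bench under the middle of its body.
- slip_jar: glass jar with black lid, 68 dia, 85 high, bystander. Origin: centre of its underside.
- rib: flat orange rib, 146 long (y), 36 wide, 6 thick, bystander. Origin: centre of its underside.

How it is judged:
On the way, in this order (a step that is already met when the one before it is completed fails the run):
1. the caddy is lifted clear of the bench (height (world z) of caddy above 0.04 m), for 0.2 s.
2. the keyhole's wide part is at the height of the stud, over it, with the plate pushed back onto the washer (x of keyhole in the frame of track between 0 and 0.0065 m and z of keyhole in the frame of track between -0.006 and 0.006 m and y of keyhole in the frame of track between -0.036 and 0.036 m), for 0.05 s.
3. the caddy is slid down until the stud is home in the slot (within 3 mm), while the gripper still holds it (x of seat in the frame of track between 0 and 0.0055 m and z of seat in the frame of track between -0.004 and 0.003 m and contact force between the fingers and caddy above 2 N), for 0.1 s.
At the end, for the whole second after the job is handed in: the caddy hangs on the stud, released and still: the stud is home in the end of the slot (within 3 mm in height), the plate behind the stud's head (back 0 to 5.5 mm from the board face at the seat), the caddy upright and square to the board within 8 degrees; dog, jar and rib where they were (x of seat in the frame of track between 0 and 0.0055 m and z of seat in the frame of track between -0.004 and 0.003 m and y of seat in the frame of track between -0.036 and 0.036 m and angle between caddy's own z axis and vertical below 0.14 rad and angle between the x axis of caddy and the x axis of board, either way round below 0.14 rad and linear speed of caddy below 0.01 m/s); the robot touches nothing.
It fails at once if the caddy is forced against the board, stud and washer (all these contacts added up; about 25 N when it just hangs clamped) with more than 45 N (contact force between caddy and board above 45 N).
It fails at once if the clay dog is moved by more than 10 mm (distance of clay_dog from where it was at the start of the episode above 0.01 m).
It fails at once if the slip jar is moved by more than 15 mm (distance of slip_jar from where it was at the start of the episode above 0.015 m).
It fails at once if the rib is moved by more than 15 mm (distance of rib from where it was at the start of the episode above 0.015 m).
It also fails if it takes over 48 s, if anything falls off the work surface, if the arm or the gripper's body presses on something with over 40 N, if the wrist force passes 120 N, or if a joint passes its speed limit or range.

### The arm

A 7-joint arm with a two-finger parallel gripper is mounted at the origin on the work surface. World frame = base frame: x ahead of the robot, y to its left, z up, the work surface at z = 0. Lengths are in m, angles in rad, forces in N, time in s.
With the tool pointing down it reaches from about 0.425 to 1.025 m from the base axis. Payload 9.4 kg.
Tool frame: the origin (TCP) lies midway between the tips of the shut fingers; the grasp point (between the pads) lies 19 mm behind it (grasp_offset is the distance from the TCP to the grasp point, in m); z points along the fingers, y is the line along which they close (so a half turn about z gives the same grasp; the last joint's range is limited). The gripper opens to 93 mm and grips with 3 to 60 N. Pads are 15 mm wide; open, the fingers measure 128 mm over their backs; the gripper's body (75 mm by 188 mm) begins 65 mm behind the grasp point.
Start: joints at [1.157, 0.599, -0.003, 1.599, 0.002, 0.943, -0.08], TCP at [0.24, -0.684, 0.219] pointing down, gripper open.
Joint ranges: [-2.57, 2.57], [-0.35, 1.97], [-1.29, 1.29], [0.11, 2.56], [-1.05, 4.19], [0.11, 1.86], [-2.63, 2.63]. Speed limits (rad/s): [2.22, 2.22, 3.01, 3.01, 3.14, 3.14, 3.14].

### API

Orientations are given as a rotation vector (axis times angle).
In Python, from plant import state, capture, job_done, grasp_offset gives the robot as it stands.
- The arm moves only by the shell command python3 -m inch 'ROWS' [FORCE]. ROWS is JSON, a list of rows, each an object with "travel": the shift along the world's x, y, z scaled (see below), a list of three; "angular": the turn, a rotation vector about the world's x, y, z scaled (see below), a list of three; "grip": the gripper command: -1 is fully open, 1 is shut, values between are in proportion. In form: [{"travel": [x, y, z], "angular": [wx, wy, wz], "grip": grip}, ...]. A call has 1 to 8 rows; each row is the pose to reach, as a shift and turn from the pose commanded when the call began; what a row does not reach only later rows make up. The controller multiplies each number of a shift by 0.1 m and each number of a turn by 1.5 rad. A row lasts 1/10 s, in which the tool goes at most 50 mm and 8.59 degrees, less where a joint would pass 70% of its speed; a pose out of reach is approached as far as the arm can. A call with a number of a shift or a turn outside -1 to 1 is refused whole. A call with a gripper value outside its range is refused whole. The fingers move at their own pace and stop on an object; FORCE is the grip in N (left out, the last holds). Time passes only in rows, so rows that repeat a pose let the fingers close. It gives the time, the measured TCP pose, the force, the opening and the grip force at its end, in the units of the state.
- state(): the state, without advancing time (a new reading comes with each control period).
- capture(name): name is "scene" or "top" or "wrist"; returns a dict with "frame" (420x560x3 uint8, red, green, blue), "K" (3x3 intrinsics, pixels), "pose" (4x4, takes a point from camera to world coordinates); the wrist camera has in their place "mount" (4x4, takes a point from camera to tool coordinates, whose origin is the TCP and whose axes are the flange's). Camera axes: x right, y down, z forward; pixel columns grow to the right and rows downward; lengths in m; the calibration is good to about 2 mm. A picture is of the moment at which its call begins: read the wrist's pose just before it. There is no depth.
- job_done(): hands the job in; it is judged then, once.
The state is a dict: "time_s": time; "joint_pos": joint angles; "joint_vel": joint speeds; "joint_torque": joint torques, N m; "position": TCP position; "eef_rot": TCP orientation; "force": force on the tool from outside, world axes, zero at the start; "torque": the same for the moment, N m; "finger_gap": finger opening in m; "finger_force": force on a finger pad.
Only numpy, scipy, OpenCV 4.12 (cv2) and the standard library are available. Lean on these libraries where they do the work, as an engineer would, in place of code of your own. Each camera call takes 0.05 s, during which the arm holds its last target. There are 200 camera calls.

## Working session

There is one attempt and no reset: what is moved stays moved. The work goes in short steps, Python scripts to look and compute and a shell command to move; the robot and the scene stay as the last step left them, time stands still between calls to the robot, and variables do not carry over. Pictures are saved under pics/ and viewed, at most 10 in all, crops included, and the job is handed in when it is done.

```bash
mkdir -p pics; ls
cat > h.py <<'E'
import numpy as np,cv2
from plant import state,capture,job_done,grasp_offset
def snap(n,f):
    c=capture(n); cv2.imwrite('pics/'+f,c['frame'][:,:,::-1]); np.savez('pics/'+f[:-4],**{k:np.array(v) for k,v in c.items()}); return c
def ray(f,u,v):
    c=np.load('pics/'+f+'.npz'); P=c['pose']; d=P[:3,:3]@np.linalg.solve(c['K'],[u,v,1.]); return P[:3,3],d
def onz(f,u,v,z):
    o,d=ray(f,u,v); return o+d*(z-o[2])/d[2]
def proj(f,p):
    c=np.load('pics/'+f+'.npz'); q=np.linalg.inv(c['pose'])@np.r_[p,1]; q=c['K']@q[:3]; return q[:2]/q[2]
E
python3 - <<'E'
from h import *
print(state(),grasp_offset)
a=snap('scene','s1.png');b=snap('top','t1.png')
print(a['K'],a['pose'],b['K'],b['pose'])
E
```

```text
pics
{'time_s': 0.0, 'joint_pos': array([ 1.15731798,  0.60013934, -0.00255004,  1.60007704,  0.00178796,
        0.94288892, -0.07981366]), 'joint_vel': array([-0.00068014, -0.00112233,  0.0002847 , -0.00133039,  0.00043759,
       -0.00029829,  0.0023699 ]), 'joint_torque': array([-4.70168397e-04, -7.65073729e+01,  1.49681590e+00, -2.52357334e+01,
       -5.24815684e-02,  1.67143566e-02,  1.36891731e-04]), 'position': array([ 0.23941584, -0.68384312,  0.21776846]), 'eef_rot': array([-3.09570444e+00, -5.26335579e-01,  5.90497390e-04]), 'force': array([ 0.25013858, -0.09402228,  0.51900223]), 'torque': array([0.0192027, 0.0587129, 0.0289073]), 'finger_force': 0.0, 'finger_gap': 0.09270556346380135} 0.0188
[[412.02747217   0.         269.86978566]
 [  0.         412.02747217 205.81696315]
 [  0.           0.           1.        ]] [[-0.16201114  0.83300897 -0.52900704  1.1003959 ]
 [ 0.98671723  0.13029147 -0.09702181 -0.0172326 ]
 [-0.01189494 -0.53769898 -0.84305298  0.87605287]
 [ 0.          0.          0.          1.        ]] [[421.5913941   0.        283.7595822]
 [  0.        421.5913941 213.6089643]
 [  0.          0.          1.       ]] [[ 2.30965729e-02 -9.89780025e-01  1.40719756e-01  4.56272330e-01]
 [-9.99724758e-01 -2.34462137e-02 -8.27021610e-04 -7.70777261e-02]
 [ 4.11791495e-03 -1.40661923e-01 -9.90049123e-01  1.01842256e+00]
 [ 0.00000000e+00  0.00000000e+00  0.00000000e+00  1.00000000e+00]]
```

View pics/s1.png

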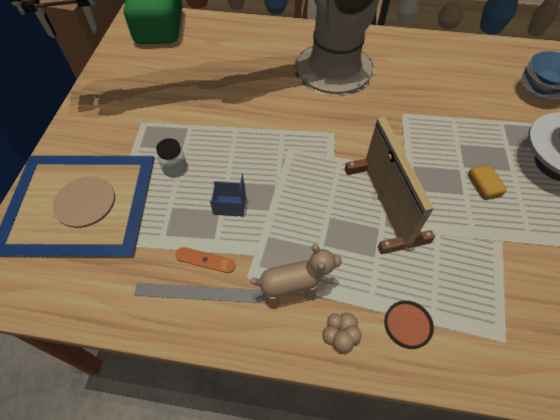

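View pics/t1.png

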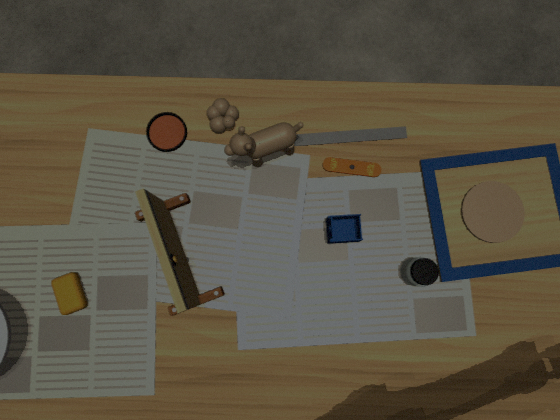

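Run:
```python
import cv2,numpy as np
t=cv2.imread('pics/t1.png');s=cv2.imread('pics/s1.png')
W=np.zeros((580,780,3),np.uint8)
def put(im,u,v,w,h,k,x,y):
    c=cv2.resize(im[v:v+h,u:u+w],None,fx=k,fy=k,interpolation=cv2.INTER_CUBIC);c=np.clip(c*1.7,0,255).astype(np.uint8) if im is t else c
    for g in range(0,w,10): cv2.putText(c,str(u+g),(g*k,8),0,.3,(0,255,0),1);c[10:14,g*k]=(0,255,0)
    for g in range(10,h,10): cv2.putText(c,str(v+g),(0,g*k),0,.3,(0,255,0),1);c[g*k,20:24]=(0,255,0)
    W[y:y+c.shape[0],x:x+c.shape[1]]=c
put(t,130,180,98,140,4,0,0)
put(t,320,205,48,45,6,400,0)
put(s,205,170,50,50,6,400,275)
cv2.imwrite('pics/c1.png',W)
W[:]=0
put(s,340,115,100,140,4,0,0)
cv2.imwrite('pics/c2.png',W[:560,:400])
```

```text
(no output)
```

View pics/c1.png

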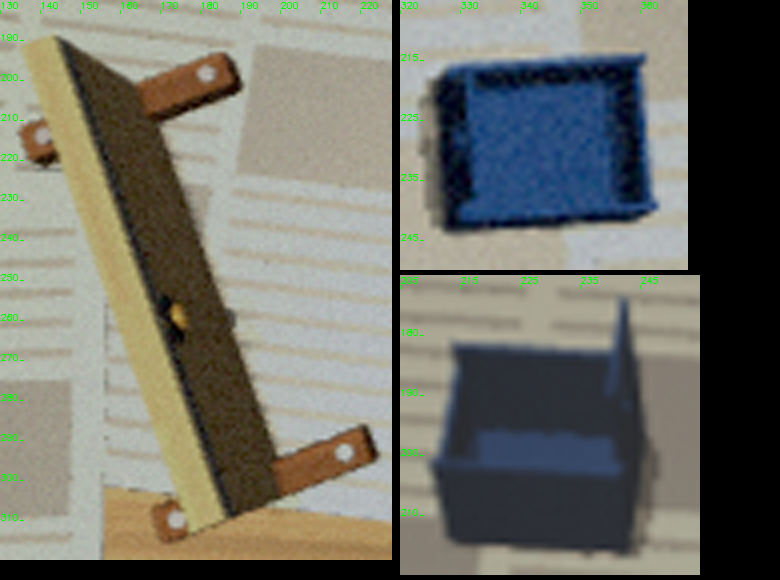

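View pics/c2.png

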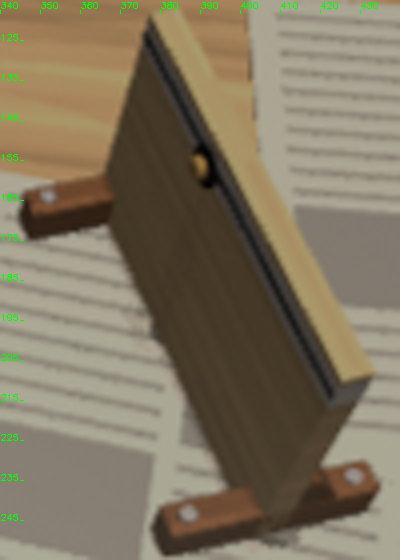

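```bash
cat > fit.py <<'E'
from h import *
from scipy.optimize import least_squares
def fit(obs,g):
    def T(p,q): c,s=np.cos(p[2]),np.sin(p[2]); return np.r_[p[0]+c*q[0]-s*q[1],p[1]+s*q[0]+c*q[1],q[2]]
    r=lambda p: np.concatenate([proj(f,T(p,np.array(q)/1000))-uv for f,q,uv in obs])
    s=least_squares(r,g,loss='soft_l1'); return s.x,r(s.x).reshape(-1,2).round(1)
E
python3 - <<'E'
from fit import *
B,rb=fit([('t1',(0,130,176),(145,189.5)),('t1',(0,-130,176),(187.5,309.5)),('s1',(0,-130,176),(378,119)),('s1',(0,130,176),(423.3,211))],[.45,.15,-1.9])
print('board',B,rb.tolist())
C,rc=fit([('t1',(38,30,58),(360.8,214.2)),('t1',(38,-30,58),(362.5,239.7)),('s1',(38,30,0),(213,214.5)),('s1',(-38,30,0),(243.7,216.2)),('s1',(-38,30,60),(242,202.8)),('s1',(38,30,58),(210.3,201.3)),('s1',(38,-30,58),(214.2,181.7)),('s1',(-38,23,106),(242.3,173.7))],[.4,-.2,-1.57])
print('caddy',C,rc.tolist())
# stud from 2 views
y=[]
for yy in np.linspace(-.035,.035,71):
    p=[B[0]+np.cos(B[2])*.012-np.sin(B[2])*yy,B[1]+np.sin(B[2])*.012+np.cos(B[2])*yy,.16]
    y.append((np.linalg.norm(proj('t1',p)-[174.7,259]),np.linalg.norm(proj('s1',p)-[390.2,155.8]),yy))
print(min(y)[::2],min(y,key=lambda a:a[1])[1:])
for n,f,u,v,z in [('jar','t1',424,271,.085),('rib','t1',352,167,.006),('dog','t1',270,142,.1)]: print(n,onz(f,u,v,z))
E
```

```text
board [ 0.50320921  0.15674596 -1.18324968] [[-0.1, -2.3], [-0.9, -0.2], [-1.5, -1.4], [0.0, -1.0]]
caddy [ 0.5630973  -0.21824499 -1.47593012] [[-0.9, -0.4], [-0.0, 0.0], [0.4, -0.4], [0.0, -0.5], [0.1, -0.3], [0.0, 0.1], [-0.3, -0.8], [-1.3, 15.3]]
(np.float64(2.9020199120546457), np.float64(-0.027000000000000003)) (np.float64(3.612852695826362), np.float64(-0.024000000000000004))
jar [ 0.46892796 -0.38880208  0.085     ]
rib [ 0.72021639 -0.24347458  0.006     ]
dog [ 0.7490942  -0.04306673  0.1       ]
```

```bash
python3 -m inch '[{"travel":[0.2,0.2,0.1],"angular":[0,0,0.09],"grip":-1},{"travel":[0.45,0.45,0.1],"angular":[0,0,0.19],"grip":-1},{"travel":[0.7,0.7,0.1],"angular":[0,0,0.28],"grip":-1},{"travel":[0.9,1,0.1],"angular":[0,0,0.38],"grip":-1},{"travel":[1,1,0.1],"angular":[0,0,0.45],"grip":-1}]'
python3 -m inch '[{"travel":[0.3,0.4,0],"angular":[0,0,0.09],"grip":-1},{"travel":[0.6,0.8,0],"angular":[0,0,0.19],"grip":-1},{"travel":[1,1,0],"angular":[0,0,0.28],"grip":-1},{"travel":[1,1,0],"angular":[0,0,0.38],"grip":-1},{"travel":[1,1,0],"angular":[0,0,0.435],"grip":-1}]'
python3 -m inch '[{"travel":[0.3,0.3,0],"angular":[0,0,0],"grip":-1},{"travel":[0.6,0.7,0],"angular":[0,0,0],"grip":-1},{"travel":[0.9,1,0],"angular":[0,0,0],"grip":-1},{"travel":[1,1,0],"angular":[0,0,0],"grip":-1}]'
python3 -m inch '[{"travel":[0.1,0.3,0],"angular":[0,0,0],"grip":-1},{"travel":[0.2,0.6,0],"angular":[0,0,0],"grip":-1},{"travel":[0.2,0.8,0],"angular":[0,0,0],"grip":-1},{"travel":[0.2,0.8,0],"angular":[0,0,0],"grip":-1},{"travel":[0.2,0.8,0],"angular":[0,0,0],"grip":-1}]'
```

```text
time_s: 0.6
position: [0.3426, -0.5797, 0.2286]
eef_rot: [-2.738, -1.537, -0.003]
force: [-0.2, 0.2, 1.6]
finger_gap: 0.0929
finger_force: 0.0
time_s: 1.1
position: [0.4411, -0.4827, 0.2283]
eef_rot: [-2.104, -2.332, -0.001]
force: [-0.4, -1.1, -0.1]
finger_gap: 0.0927
finger_force: 0.0
time_s: 1.5
position: [0.5435, -0.3781, 0.2288]
eef_rot: [-2.106, -2.331, -0.005]
force: [0.4, 0.9, 0.4]
finger_gap: 0.0932
finger_force: 0.0
time_s: 2.0
position: [0.5589, -0.3052, 0.2286]
eef_rot: [2.115, 2.323, -0.002]
force: [0.1, 0.8, -0.7]
finger_gap: 0.0931
finger_force: 0.0
```

```bash
cat >> h.py <<'E'
from scipy.spatial.transform import Rotation as Ro
def wsnap(f):
    s=state(); c=capture('wrist'); T=np.eye(4); T[:3,:3]=Ro.from_rotvec(s['eef_rot']).as_matrix(); T[:3,3]=s['position']
    cv2.imwrite('pics/'+f,c['frame'][:,:,::-1]); np.savez('pics/'+f[:-4],frame=c['frame'],K=c['K'],pose=T@c['mount'],T=T)
    return T@c['mount']
E
python3 - <<'E'
from h import *
print(wsnap('w1.png').round(3),state()['eef_rot'])
E
```

```text
[[ 0.996  0.09   0.026  0.552]
 [ 0.094 -0.954 -0.284 -0.226]
 [-0.001  0.285 -0.959  0.394]
 [ 0.     0.     0.     1.   ]] [ 2.11661795e+00  2.32102630e+00 -1.84497195e-03]
```

View pics/w1.png

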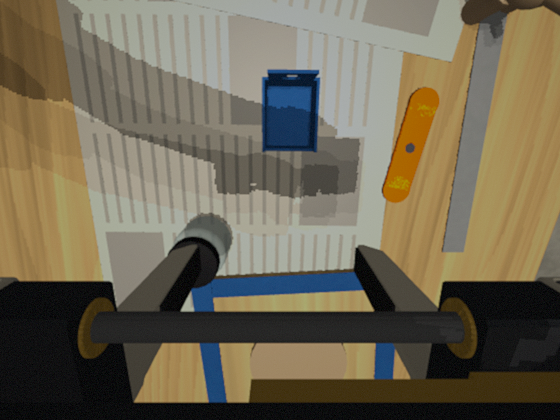

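Run:
```python
from fit import *
C,r=fit([('w1',(38,30,54),(317,151)),('w1',(38,-30,54),(263,150)),('w1',(-38,30,60),(319,79)),('w1',(-38,-30,60),(263,79)),('w1',(-38,23,106),(319,70.5)),('w1',(-38,-23,106),(268,72))],[.563,-.218,-1.476])
print(C,r.tolist())
print(proj('w1',[C[0],C[1],0]))
g=C[:2]+.010*np.array([np.cos(C[2]),np.sin(C[2])]); T=np.load('pics/w1.npz')['T']
print(g, (g-T[:2,3])/.1, 'tool y ang',np.arctan2(T[1,1],T[0,1]),'need',C[2]+np.pi/2)
```

```text
[ 0.56619914 -0.21953606 -1.47207555] [[0.0, 1.7], [0.3, 3.0], [1.2, -0.9], [-1.3, -0.6], [0.5, 0.4], [-0.9, -0.8]]
[288.60535238 117.79403923]
[ 0.56718475 -0.22948737] [0.08257678 0.75689741] tool y ang 0.09333481790053727 need 0.0987207774627461
```

```bash
python3 -m inch '[{"travel":[0.04,0.4,-0.1],"angular":[0,0,0],"grip":-1},{"travel":[0.08,0.76,-0.3],"angular":[0,0,0.003],"grip":-1},{"travel":[0.08,0.76,-0.6],"angular":[0,0,0.003],"grip":-1},{"travel":[0.08,0.76,-1],"angular":[0,0,0.003],"grip":-1}]'
python3 -m inch '[{"travel":[0,0,-0.3],"angular":[0,0,0],"grip":-1},{"travel":[0,0,-0.6],"angular":[0,0,0],"grip":-1},{"travel":[0,0,-0.8],"angular":[0,0,0],"grip":-1},{"travel":[0,0,-0.95],"angular":[0,0,0],"grip":-1},{"travel":[0,0,-0.95],"angular":[0,0,0],"grip":-1}]'
python3 -m inch '[{"travel":[0,0,0],"angular":[0,0,0],"grip":1},{"travel":[0,0,0],"angular":[0,0,0],"grip":1},{"travel":[0,0,0],"angular":[0,0,0],"grip":1},{"travel":[0,0,0],"angular":[0,0,0],"grip":1},{"travel":[0,0,0],"angular":[0,0,0],"grip":1},{"travel":[0,0,0],"angular":[0,0,0],"grip":1}]' 25
```

```text
time_s: 2.45
position: [0.5686, -0.2293, 0.1292]
eef_rot: [2.108, 2.324, 0.002]
force: [0.2, -1.6, -1.0]
finger_gap: 0.0929
finger_force: 0.0
time_s: 2.95
position: [0.5664, -0.2292, 0.0317]
eef_rot: [-2.11, -2.324, 0.003]
force: [-0.5, 0.2, 0.6]
finger_gap: 0.0927
finger_force: 0.0
time_s: 3.55
position: [0.5669, -0.2287, 0.0342]
eef_rot: [-2.11, -2.327, 0.002]
force: [-3.2, -0.8, 6.8]
finger_gap: 0.0598
finger_force: 25.0
```

```bash
python3 -m inch '[{"travel":[0,0,0.15],"angular":[0,0,0],"grip":1},{"travel":[0,0,0.4],"angular":[0,0,0],"grip":1},{"travel":[0,0,0.7],"angular":[0,0,0],"grip":1},{"travel":[-0.1,0.2,0.9],"angular":[0,0,0],"grip":1},{"travel":[-0.1,0.5,1],"angular":[0,0,0.05],"grip":1},{"travel":[-0.1,0.8,1],"angular":[0,0,0.1],"grip":1},{"travel":[-0.1,0.9,1],"angular":[0,0,0.1],"grip":1}]'
python3 -m inch '[{"travel":[-0.1,0.3,0.2],"angular":[0,0,0.03],"grip":1},{"travel":[-0.2,0.6,0.2],"angular":[0,0,0.06],"grip":1},{"travel":[-0.28,0.9,0.2],"angular":[0,0,0.093],"grip":1},{"travel":[-0.28,1,0.2],"angular":[0,0,0.093],"grip":1}]'
python3 -m inch '[{"travel":[0,0.25,0],"angular":[0,0,0],"grip":1},{"travel":[0,0.5,0],"angular":[0,0,0],"grip":1},{"travel":[0,0.65,0],"angular":[0,0,0],"grip":1},{"travel":[0,0.65,0],"angular":[0,0,0],"grip":1},{"travel":[0,0.65,0],"angular":[0,0,0],"grip":1}]'
python3 - <<'E'
from h import *
print(wsnap('w2.png').round(3),state()['eef_rot'],np.load('pics/w2.npz')['K'])
E
```

```text
time_s: 4.25
position: [0.558, -0.1331, 0.1345]
eef_rot: [-1.917, -2.489, -0.004]
force: [0.6, -0.2, -2.6]
finger_gap: 0.0595
finger_force: 25.0
time_s: 4.65
position: [0.5283, -0.0342, 0.1538]
eef_rot: [-1.742, -2.613, -0.001]
force: [-0.2, 0.8, -2.7]
finger_gap: 0.0599
finger_force: 25.0
time_s: 5.15
position: [0.5295, 0.0262, 0.1534]
eef_rot: [-1.751, -2.608, 0.002]
force: [-0.4, -0.2, -1.8]
finger_gap: 0.0596
finger_force: 25.0
[[ 0.925  0.364  0.107  0.5  ]
 [ 0.379 -0.887 -0.264  0.1  ]
 [-0.001  0.285 -0.959  0.319]
 [ 0.     0.     0.     1.   ]] [ 1.75296858e+00  2.60700892e+00 -1.72195176e-03] [[300.61007731   0.         276.95150551]
 [  0.         300.61007731 211.04039972]
 [  0.           0.           1.        ]]
```

View pics/w2.png

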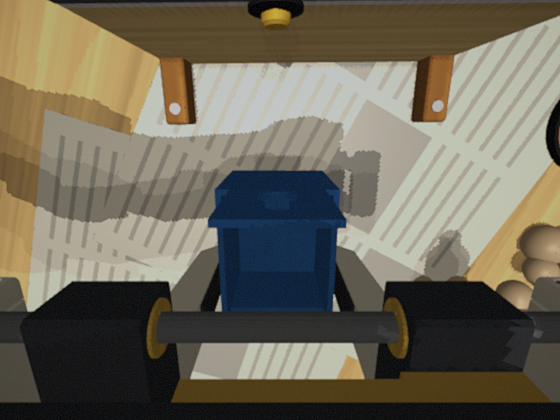

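Run:
```python
import cv2,numpy as np
w=cv2.imread('pics/w2.png')
def put(u,v,W,h,k):
    c=cv2.resize(np.clip(w[v:v+h,u:u+W]*1.8,0,255).astype(np.uint8),None,fx=k,fy=k,interpolation=cv2.INTER_CUBIC)
    for g in range(0,W,10): cv2.putText(c,str(u+g),(g*k,8),0,.3,(0,255,0),1);c[10:14,g*k]=(0,255,0)
    for g in range(10,h,10): cv2.putText(c,str(v+g),(0,g*k),0,.3,(0,255,0),1);c[g*k,20:24]=(0,255,0)
    return c
cv2.imwrite('pics/c3.png',np.vstack([put(200,0,160,40,5),put(200,165,160,70,5)]))
```

```text
(no output)
```

View pics/c3.png

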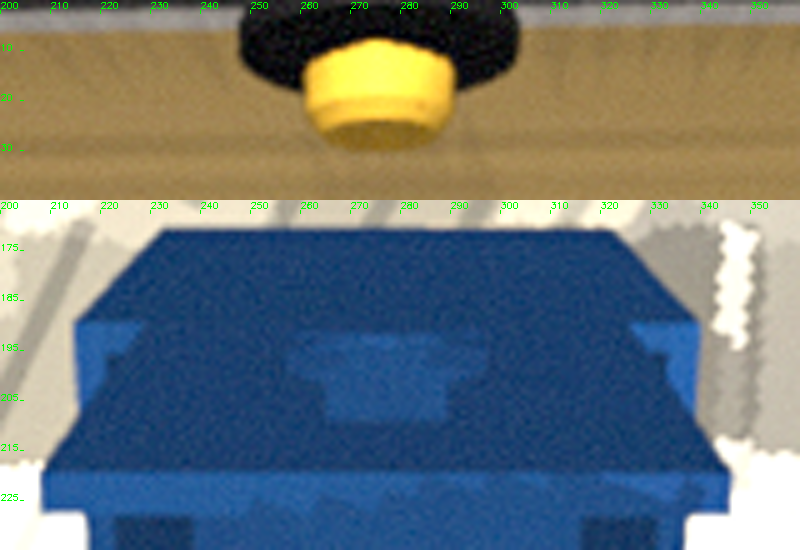

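```bash
cat > rel.py <<'E'
from h import *
def caddy(f,pts):
    c=np.load('pics/'+f+'.npz'); q=np.array([p for p,_ in pts],float)/1000; uv=np.array([u for _,u in pts],float)
    ok,rv,tv=cv2.solvePnP(q,uv,c['K'],None,flags=cv2.SOLVEPNP_SQPNP); ok,rv,tv=cv2.solvePnP(q,uv,c['K'],None,rv,tv,True)
    e=cv2.projectPoints(q,rv,tv,c['K'],None)[0][:,0]-uv
    M=np.eye(4);M[:3,:3]=cv2.Rodrigues(rv)[0];M[:3,3]=tv[:,0]; return c['pose']@M,e
E
python3 - <<'E'
from rel import *
P=[((-38,-23,106),(208.5,219.5)),((-38,23,106),(345.5,219.5)),((-38,-30,0),(232.5,171)),((-38,30,0),(322.5,171)),((-38,-30,60),(215,189.5)),((-38,30,60),(339,189.5)),((-38,-5,93.5),(265,209.5)),((-38,5,93.5),(289,209.5))]
M,e=caddy('w2',P); print(e.round(1).tolist()); print(M.round(4)); Z=M[:3,2]
print('yaw',np.arctan2(M[1,0],M[0,0]),'tilt z',Z)
a,b=onz('w2',193,63,0),onz('w2',417,62,0); d=b-a; print(a,b,np.linalg.norm(d),'board yaw',np.arctan2(-d[0],d[1]))
k=(M@[-.038,0,.074,1])[:3]; print('keyhole',k)
for u,v,z in [(275.8,15,.160),(275.8,28,.153)]:
  h=onz('w2',u,v,z); print('head',h)
  for y in (-1.1832,np.arctan2(-d[0],d[1])):
    n=np.array([np.cos(y),np.sin(y)]);t=np.array([-n[1],n[0]])
    print(' key-rel-to-head n,t:',(k-h)[:2]@n,(k-h)[:2]@t,'head to board plane',(h[:2]-a[:2])@n)
print(state()['position'])
E
```

```text
[[0.0, 0.0], [-0.2, 0.1], [0.4, -0.2], [-0.6, -0.3], [0.1, 0.5], [0.3, 0.5], [-1.3, -0.3], [1.3, -0.3]]
[[ 3.796e-01  9.251e-01 -2.400e-03  5.269e-01]
 [-9.251e-01  3.796e-01  6.000e-04  3.590e-02]
 [ 1.500e-03  2.000e-03  1.000e+00  1.170e-01]
 [ 0.000e+00  0.000e+00  0.000e+00  1.000e+00]]
yaw -1.1813913591349487 tilt z [-2.40059555e-03  6.06792867e-04  9.99996934e-01]
[0.40443965 0.11980462 0.        ] [0.60418512 0.20253074 0.        ] 0.21619866171988533 board yaw -1.178144956694271
keyhole [0.51227406 0.07105092 0.19093019]
head [0.48180119 0.14381076 0.16      ]
 key-rel-to-head n,t: 0.07888018255777045 0.000711791913454536 head to board plane 0.007014516052343594
 key-rel-to-head n,t: 0.0788827728526334 0.00031304177851391687 head to board plane 0.007422348151159544
head [0.48308032 0.14059556 0.153     ]
 key-rel-to-head n,t: 0.07542001833341752 0.0007427767907455528 head to board plane 0.010474680276696518
 key-rel-to-head n,t: 0.07542280946700472 0.0003615174654256596 head to board plane 0.010882311536788218
[0.52950542 0.02556862 0.15338546]
```

```bash
python3 -m inch '[{"travel":[0,0.05,-0.15],"angular":[0,0,0.001],"grip":1},{"travel":[-0.05,0.12,-0.3],"angular":[0,0,0.001],"grip":1},{"travel":[-0.12,0.27,-0.325],"angular":[0,0,0.001],"grip":1},{"travel":[-0.2,0.47,-0.325],"angular":[0,0,0.001],"grip":1},{"travel":[-0.25,0.6,-0.325],"angular":[0,0,0.001],"grip":1},{"travel":[-0.272,0.645,-0.325],"angular":[0,0,0.001],"grip":1},{"travel":[-0.272,0.645,-0.325],"angular":[0,0,0.001],"grip":1},{"travel":[-0.272,0.645,-0.325],"angular":[0,0,0.001],"grip":1}]'
python3 - <<'E'
from h import *
wsnap('w3.png'); s=state(); print(s['position'],s['eef_rot'],s['force'])
w=cv2.imread('pics/w3.png')
v,u,h,W,k=130,190,115,180,4
c=cv2.resize(np.clip(w[v:v+h,u:u+W]*1.8,0,255).astype(np.uint8),None,fx=k,fy=k,interpolation=cv2.INTER_CUBIC)
for g in range(0,W,10): cv2.putText(c,str(u+g),(g*k,8),0,.3,(0,255,0),1);c[10:14,g*k]=(0,255,0)
for g in range(10,h,10): cv2.putText(c,str(v+g),(0,g*k),0,.3,(0,255,0),1)
cv2.imwrite('pics/c4.png',c)
E
```

```text
time_s: 6.0
position: [0.5028, 0.0902, 0.1212]
eef_rot: [1.751, 2.608, -0.001]
force: [-0.5, 0.4, -2.9]
finger_gap: 0.0598
finger_force: 25.0
[0.50278867 0.0901758  0.12117598] [ 1.75147075e+00  2.60738197e+00 -5.41145318e-04] [-0.49158952 -0.61314638 -1.97309286]
```

View pics/c4.png

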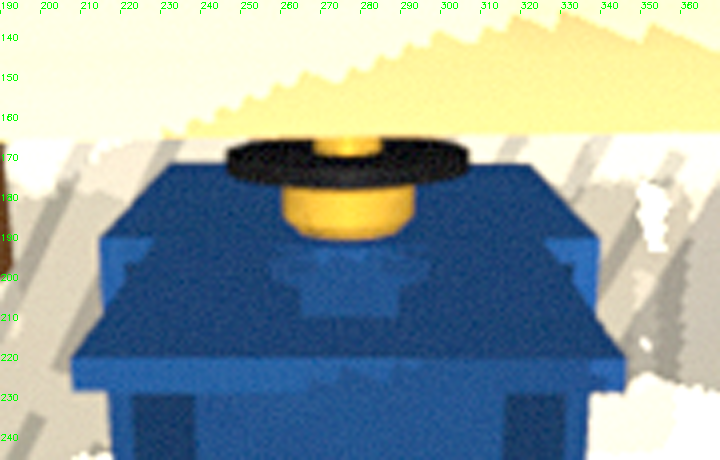

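```bash
python3 -m inch '[{"travel":[-0.008,0.018,0],"angular":[0,0,0],"grip":1},{"travel":[-0.015,0.037,0],"angular":[0,0,0],"grip":1},{"travel":[-0.023,0.055,0],"angular":[0,0,0],"grip":1},{"travel":[-0.023,0.055,0],"angular":[0,0,0],"grip":1}]'
python3 -c "
from h import *
print(state()['force'],state()['torque'])"
```

```text
time_s: 6.45
position: [0.5, 0.097, 0.1211]
eef_rot: [-1.75, -2.609, -0.0]
force: [-0.5, 0.3, -2.7]
finger_gap: 0.0599
finger_force: 25.0
[-0.51883878  0.29192393 -2.73255206] [-0.04468329 -0.10422554  0.05803762]
```

```bash
python3 -m inch '[{"travel":[-0.006,0.014,0],"angular":[0,0,0],"grip":1},{"travel":[-0.012,0.028,0],"angular":[0,0,0],"grip":1},{"travel":[-0.012,0.028,0],"angular":[0,0,0],"grip":1}]'
python3 -m inch '[{"travel":[-0.004,0.01,0],"angular":[0,0,0],"grip":1},{"travel":[-0.008,0.02,0],"angular":[0,0,0],"grip":1},{"travel":[-0.008,0.02,0],"angular":[0,0,0],"grip":1}]'
```

```text
time_s: 6.75
position: [0.4988, 0.0997, 0.1211]
eef_rot: [1.75, 2.609, -0.0]
force: [0.5, -0.2, -2.7]
finger_gap: 0.06
finger_force: 25.0
time_s: 7.05
position: [0.4983, 0.1009, 0.1211]
eef_rot: [1.751, 2.608, -0.001]
force: [1.8, -4.5, -3.0]
finger_gap: 0.0597
finger_force: 25.0
```

```bash
python3 -m inch '[{"travel":[-0.003,0.007,0],"angular":[0,0,0],"grip":1},{"travel":[-0.006,0.014,0],"angular":[0,0,0],"grip":1},{"travel":[-0.006,0.014,0],"angular":[0,0,0],"grip":1}]'
```

```text
time_s: 7.35
position: [0.4977, 0.1021, 0.1211]
eef_rot: [1.751, 2.608, -0.001]
force: [2.8, -6.5, -3.9]
finger_gap: 0.0602
finger_force: 25.0
```

```bash
python3 -m inch '[{"travel":[0,0,-0.02],"angular":[0,0,0],"grip":1},{"travel":[0,0,-0.04],"angular":[0,0,0],"grip":1},{"travel":[0,0,-0.04],"angular":[0,0,0],"grip":1}]'
python3 -m inch '[{"travel":[0,0,-0.02],"angular":[0,0,0],"grip":1},{"travel":[0,0,-0.04],"angular":[0,0,0],"grip":1},{"travel":[0,0,-0.06],"angular":[0,0,0],"grip":1},{"travel":[0,0,-0.06],"angular":[0,0,0],"grip":1}]'
```

```text
time_s: 7.65
position: [0.4979, 0.1022, 0.1171]
eef_rot: [1.751, 2.607, -0.001]
force: [3.6, -6.0, -1.8]
finger_gap: 0.0599
finger_force: 25.0
time_s: 8.05
position: [0.4979, 0.1021, 0.1111]
eef_rot: [1.751, 2.607, -0.001]
force: [2.3, -6.3, -2.2]
finger_gap: 0.0596
finger_force: 25.0
```

```bash
python3 -m inch '[{"travel":[0,0,-0.02],"angular":[0,0,0],"grip":1},{"travel":[0,0,-0.04],"angular":[0,0,0],"grip":1},{"travel":[0,0,-0.05],"angular":[0,0,0],"grip":1},{"travel":[0,0,-0.05],"angular":[0,0,0],"grip":1}]'
python3 -m inch '[{"travel":[0,0,-0.01],"angular":[0,0,0],"grip":1},{"travel":[0,0,-0.01],"angular":[0,0,0],"grip":1}]'
```

```text
time_s: 8.45
position: [0.4978, 0.1021, 0.1062]
eef_rot: [1.751, 2.607, -0.001]
force: [2.3, -5.5, -1.7]
finger_gap: 0.0599
finger_force: 25.0
time_s: 8.65
position: [0.4979, 0.1022, 0.1052]
eef_rot: [1.751, 2.607, -0.001]
force: [2.1, -5.7, -0.8]
finger_gap: 0.0595
finger_force: 25.0
```

```bash
python3 -m inch '[{"travel":[0,0,-0.007],"angular":[0,0,0],"grip":1},{"travel":[0,0,-0.007],"angular":[0,0,0],"grip":1}]'
python3 -m inch '[{"travel":[0,0,-0.005],"angular":[0,0,0],"grip":1},{"travel":[0,0,-0.005],"angular":[0,0,0],"grip":1}]'
```

```text
time_s: 8.85
position: [0.4979, 0.1022, 0.1046]
eef_rot: [1.751, 2.607, -0.001]
force: [1.9, -5.2, -0.9]
finger_gap: 0.0599
finger_force: 25.0
time_s: 9.05
position: [0.4979, 0.1022, 0.1041]
eef_rot: [1.751, 2.607, -0.001]
force: [2.5, -6.5, 0.1]
finger_gap: 0.0599
finger_force: 25.0
```

```bash
python3 -m inch '[{"travel":[0,0,-0.006],"angular":[0,0,0],"grip":1},{"travel":[0,0,-0.006],"angular":[0,0,0],"grip":1}]'
python3 -m inch '[{"travel":[0,0,-0.004],"angular":[0,0,0],"grip":1},{"travel":[0,0,-0.004],"angular":[0,0,0],"grip":1}]'
```

```text
time_s: 9.25
position: [0.4979, 0.1023, 0.1035]
eef_rot: [1.751, 2.607, -0.0]
force: [2.2, -5.3, -0.1]
finger_gap: 0.0599
finger_force: 25.0
time_s: 9.45
position: [0.4979, 0.1024, 0.1032]
eef_rot: [1.751, 2.607, -0.0]
force: [1.0, -5.5, 0.1]
finger_gap: 0.0596
finger_force: 25.0
```

```bash
python3 -m inch '[{"travel":[0,0,-0.006],"angular":[0,0,0],"grip":1},{"travel":[0,0,-0.006],"angular":[0,0,0],"grip":1}]'
python3 -m inch '[{"travel":[0,0,-0.005],"angular":[0,0,0],"grip":1},{"travel":[0,0,-0.005],"angular":[0,0,0],"grip":1}]'
```

```text
time_s: 9.65
position: [0.4978, 0.1028, 0.1026]
eef_rot: [1.75, 2.608, 0.001]
force: [1.4, -4.9, 2.0]
finger_gap: 0.0599
finger_force: 25.0
time_s: 9.85
position: [0.4977, 0.1033, 0.102]
eef_rot: [1.75, 2.609, 0.001]
force: [0.9, -2.3, 2.8]
finger_gap: 0.0601
finger_force: 25.0
```

Run:
```python
from h import *
wsnap('w4.png'); s=state(); print(s['position'],s['force'])
w=cv2.imread('pics/w4.png')
v,u,h,W,k=130,190,115,180,4
c=cv2.resize(np.clip(w[v:v+h,u:u+W]*1.8,0,255).astype(np.uint8),None,fx=k,fy=k,interpolation=cv2.INTER_CUBIC)
for g in range(0,W,10): cv2.putText(c,str(u+g),(g*k,8),0,.3,(0,255,0),1)
for g in range(10,h,10): cv2.putText(c,str(v+g),(0,g*k),0,.3,(0,255,0),1)
cv2.imwrite('pics/c5.png',c)
```

```text
[0.49768814 0.10326277 0.10199536] [ 1.00160399 -2.60361909  3.20272374]
```

View pics/c5.png

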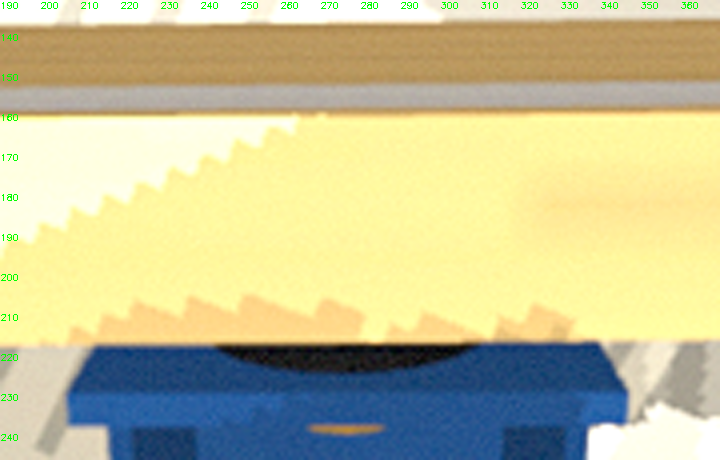

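```bash
python3 -m inch '[{"travel":[0,0,0],"angular":[0,0,0],"grip":1},{"travel":[0,0,0],"angular":[0,0,0],"grip":-1},{"travel":[0,0,0],"angular":[0,0,0],"grip":-1},{"travel":[0,0,0],"angular":[0,0,0],"grip":-1},{"travel":[0,0,0],"angular":[0,0,0],"grip":-1},{"travel":[0,0,0],"angular":[0,0,0],"grip":-1}]'
python3 -m inch '[{"travel":[0,0,0.1],"angular":[0,0,0],"grip":-1},{"travel":[0,0,0.3],"angular":[0,0,0],"grip":-1},{"travel":[0,0,0.6],"angular":[0,0,0],"grip":-1},{"travel":[0.1,-0.2,0.9],"angular":[0,0,0],"grip":-1},{"travel":[0.2,-0.5,1],"angular":[0,0,0],"grip":-1},{"travel":[0.3,-0.8,1],"angular":[0,0,0],"grip":-1},{"travel":[0.3,-1,1],"angular":[0,0,0],"grip":-1},{"travel":[0.3,-1,1],"angular":[0,0,0],"grip":-1}]'
python3 - <<'E'
from h import *
wsnap('w5.png'); snap('scene','s2.png'); 
a=cv2.imread('pics/w5.png'); b=cv2.imread('pics/s2.png')[90:300,140:460]
cv2.imwrite('pics/c6.png',np.hstack([cv2.resize(a[:300],(400,300)) if 0 else a[:420:1,100:460],cv2.resize(b[:,:],(420,276))[:276] if 0 else cv2.copyMakeBorder(cv2.resize(b,(430,282)),0,138,0,0,cv2.BORDER_CONSTANT)]))
E
```

```text
time_s: 10.5
position: [0.4974, 0.103, 0.1017]
eef_rot: [-1.75, -2.609, 0.0]
force: [-0.7, -0.6, -0.5]
finger_gap: 0.0914
finger_force: 0.0
time_s: 11.3
position: [0.5274, -0.0003, 0.2024]
eef_rot: [1.756, 2.604, -0.002]
force: [-0.8, -0.3, -0.4]
finger_gap: 0.0931
finger_force: 0.0
```

View pics/c6.png

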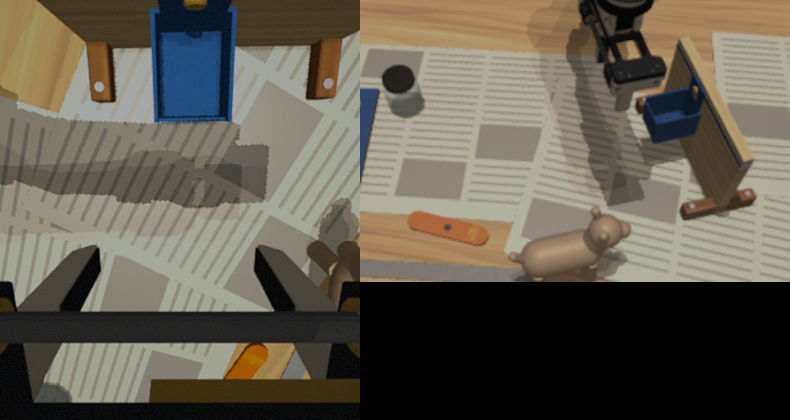

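```bash
python3 -c "
from plant import job_done
print(job_done())"
```

```text
the job is handed in; nothing more can be done
None
```

The caddy is hanging on the brass stud, released and square to the board, with the gripper clear. The dog, jar and rib look unmoved, and I handed the job in at about 11 s. I judged the stud home in the slot from the arm position, the rising force and the wrist pictures (about 1–2 mm uncertain). The hand-in returned no verdict.

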